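Tuck the cover strip under the lapped plate and hold it down

ROBOT

A 6-joint arm with a two-finger parallel gripper is mounted at the origin on the work surface. World frame = base frame: x ahead of the robot, y to its left, z up, the work surface at z = 0. Lengths are in m, angles in rad, forces in N, time in s.
With the tool pointing down it reaches from about 0.35 to 0.95 m from the base axis. Payload 17.4 kg.
Tool frame: the origin (TCP) lies at the very end of the fingers, on their centre line; the grasp point (between the pads) lies 19 mm behind it (ctrl.grip_point_offset is the distance from the TCP to the grasp point, in m); z points along the fingers, y is the line along which they close (so a half turn about z gives the same grasp; the last joint's range is limited). The gripper opens to 93 mm and grips with 3 to 60 N. Pads are 15 mm wide; open, the fingers measure 128 mm over their backs; the gripper's body (75 mm by 188 mm) begins 65 mm behind the grasp point.
Start: joints at [-1.32, 0.116, 1.442, -0, 1.584, -0.038], TCP at [0.192, -0.647, 0.219] pointing down, gripper open.
Joint ranges: [-2.83, 2.83], [-0.83, 2.19], [0.07, 2.5], [-1.14, 4.28], [0.01, 3], [-2.97, 2.97]. Speed limits (rad/s): [1.89, 1.89, 2.22, 3.14, 3.14, 3.14].

INTERFACE

Orientations are given as a unit quaternion [w, x, y, z].
In Python, from cell import ctrl gives the robot as it stands.
- The arm moves only by the tool servo_tool, never from a script. Its argument "targets" is a list of rows, each an object with "grip": the gripper's target within -1 to 1 (shut at 1, half-way at 0, fully open at -1); "translation": the shift along the tool's x, y, z normalised to -1 to 1, where 1 is 500 mm, a list of three; "twist": the turn, a rotation vector about the tool's x, y, z normalised to -1 to 1, where 1 is 0.5 rad, a list of three. A call has 1 to 12 rows; each row is the pose to reach, as a shift and turn from the pose commanded when the call began, along the tool's axes at that moment; what a row does not reach only later rows make up. A row lasts 1/10 s, in which the tool goes at most 50 mm and 8.59 degrees, less where a joint would pass 70% of its speed; a pose out of reach is approached as far as the arm can. A call with a number of a shift or a turn outside -1 to 1 is refused whole. A call with a gripper value outside its range is refused whole. The fingers move at their own pace and stop on an object; "squeeze" is the grip in N (left out, the last holds). Time passes only in rows, so rows that repeat a pose let the fingers close. It gives the time, the measured TCP pose, the force, the opening and the grip force at its end, in the units of the state.
- ctrl.get_state(): the state, without advancing time (a new reading comes with each control period).
- ctrl.snapshot(name): name is "scene" or "side" or "wrist"; returns the picture (420x560x3 uint8, red, green, blue); there is no depth.
- ctrl.calibration(name): a dict with "K" (3x3 intrinsics, pixels), "T" (4x4, takes a point from camera to world coordinates). Camera axes: x right, y up, looking along -z (the intrinsics and any distortion apply to the point x, -y, -z); pixel columns grow to the right and rows downward; lengths in m; the calibration is good to about 2 mm. A picture is of the moment at which its call begins: read the wrist's pose just before it. calibration takes no time and is no camera call; for the wrist camera it gives the pose at the moment of the call.
- ctrl.hand_in(): hands the job in; it is judged then, once.
The state is a dict: "t": time; "joint_pos": joint angles; "joint_velocities": joint speeds; "tau": joint torques, N m; "eef_pos": TCP position; "tcp_rot": TCP orientation; "contact_force": force on the tool from outside, world axes, zero at the start; "wrist_torque": the same for the moment, N m; "width": finger opening in m; "gripper_force": force on a finger pad.
Only numpy, scipy, OpenCV 4.12 (cv2) and the standard library are available. Lean on these libraries where they do the work, as an engineer would, in place of code of your own. Each camera call takes 0.05 s, during which the arm holds its last target. There are 200 camera calls.

TASK

Close the wiring bay of the hot-plate housing: take the loose cover strip (the flat plate with the upright grip rib) and slide its long free edge (the one farther from the rib) under the overhanging lip of the steel plate, without lifting that plate, until the plate laps over it by about 15 mm with the sides of strip and plate in line. Then press the strip flat on the deck against its sprung pad and finish while still holding it pressed down, as if for the screws to be put in; do not disturb the other things on the bench.

Things in the scene. Friction and masses are not known exactly. Their poses are not given: they have to be found in the camera images.
- strip: The loose cover strip, bare aluminium, about 0.11 to 0.23 kg: a flat plate 90 mm along its x, 120 mm along its y, 5 mm thick, with an upright grip rib on top, 10 mm thick along x, 70 mm long along y, its centre line at x = -15 mm, its top 35 mm above the plate's underside. Origin: centre of the plate's underside; x points to the edge that is to be tucked, z up. At the start it lies flat on the bench (z = 0), rib up.
- tuck_edge (a point): Middle of the strip's free edge, at its underside: 45 mm along +x from the strip's origin. Axes as the strip's.
- housing: Opened hot-plate housing, white painted box, fixed to the bench, 220 mm along its x, 180 mm along its y; its flat top, the deck, is 50 mm above the bench. Origin: centre of its underside; x points from the open wiring bay to the lapped plate, roughly away from the robot. The open bay in the deck spans x = -38 to +2 mm, y = -42 to +42 mm (14 mm deep); the deck around it carries the strip.
- lip (a point): Point on the deck straight below the middle of the lapped plate's free edge (lip), at x = 10, y = 0, z = 50 mm of the housing. Axes as the housing's: the strip goes in along +x. The gap between deck and plate is 10 mm; a fixed stop under the plate lies 28 mm past the lip.
- lap (a joint): Angle of the lapped plate, a bare steel sheet 75 mm (x) by 120 mm (y), 4 mm thick, top 64 mm above the bench, 0.12 kg, freely hinged along its far edge, 75 mm beyond the lip: 0 = lying level on its seat (as at the start), growing as the lip is lifted (0.01 rad lifts the lip 0.75 mm). Only its own weight keeps it down.
- pad (a joint): Travel in m of the sprung rubber pad, a bar 12 mm (x) by 70 mm (y) whose centre lies 58 mm before the lip (towards -x of the housing), y = 0. At 0 it stands 6 mm proud of the deck, 0.006 = flush with it; pushing back with 4 N at 0 and 8 N at 0.006. It lifts the strip again when nobody presses.
- screwdriver: Bystander: screwdriver about 200 mm long, lying across on the bench, beyond the strip and housing. Leave alone.
- multimeter: Bystander: multimeter 140 x 75 x 32 mm lying on the bench at the right. Leave alone.
- spray_can: Bystander: spray can, 54 mm across, 160 mm tall, standing on the bench to the left. Leave alone.
Mind the look-alikes: they are no part of the job. Leave any pink or purple look-alike of the strip alone.

How it is judged:
By the outcome, as a careful person would: the job done as asked, in the order asked, and still so for the second after the job is handed in, while the arm keeps its last pose, push and grip.
It also fails if it takes over 40 s, if anything falls off the work surface, if the arm or the gripper's body presses on something with over 40 N, if the wrist force passes 120 N, or if a joint passes its speed limit or range.

## Working session

There is one attempt and no reset: what is moved stays moved. The work goes in short steps, Python scripts to look and compute and a tool call to move; the robot and the scene stay as the last step left them, time stands still between calls to the robot, and variables do not carry over. Pictures are saved under pics/ and viewed, at most 10 in all, crops included, and the job is handed in when it is done.

Besides the shell and the picture viewer there is one more tool, called after "Call:" as name(argument=value, ...) on one line, values as JSON. servo_tool: Moves the arm, as the interface text tells. Scaled input: -1 to 1 covers 500 mm each way for a shift and 0.5 rad each way for a turn. Its arguments: {"type":"object","properties":{"targets":{"type":"array"},"squeeze":{"type":"number"}},"required":["targets"]}

```bash
mkdir -p pics; cat > h.py <<'E'
import numpy as np, cv2
from cell import ctrl
def snap(n,f):
    im=ctrl.snapshot(n); cv2.imwrite(f'pics/{f}.png',im[:,:,::-1]); return im
def ray(c,uv,z):
    K=np.array(c['K']);T=np.array(c['T'])
    d=np.linalg.inv(K)@[uv[0],uv[1],1]; d=T[:3,:3]@[d[0],-d[1],-d[2]]
    o=T[:3,3]; return o+d*(z-o[2])/d[2]
def proj(c,p):
    K=np.array(c['K']);T=np.array(c['T'])
    q=T[:3,:3].T@(np.array(p)-T[:3,3]); q=K@[q[0],-q[1],-q[2]]; return q[:2]/q[2]
E
python3 - <<'E'
from h import *
for n in('scene','side'):
    snap(n,n+'0'); c=ctrl.calibration(n); print(n,c)
a=[cv2.imread(f'pics/{n}0.png') for n in('scene','side')]
print(ctrl.get_state())
E
```

```text
scene {'K': array([[406.93923201,   0.        , 278.76073174],
       [  0.        , 406.93923201, 209.61864526],
       [  0.        ,   0.        ,   1.        ]]), 'T': array([[ 0.50127682, -0.61810163,  0.60553441,  1.26852689],
       [ 0.86512362,  0.34441281, -0.36461066, -0.4087505 ],
       [ 0.01681264,  0.70663299,  0.70738048,  0.90975681],
       [ 0.        ,  0.        ,  0.        ,  1.        ]])}
side {'K': array([[405.47582838,   0.        , 279.40120097],
       [  0.        , 405.47582838, 211.5028727 ],
       [  0.        ,   0.        ,   1.        ]]), 'T': array([[-0.99492387,  0.08084296, -0.05992427,  0.48908762],
       [-0.09935308, -0.69455723,  0.71254418,  0.82115561],
       [ 0.01598335,  0.71488087,  0.69906357,  0.86595205],
       [ 0.        ,  0.        ,  0.        ,  1.        ]])}
{'t': 0.1, 'joint_pos': array([-1.31977571e+00,  1.16412377e-01,  1.44219521e+00, -8.36777059e-06,
        1.58394848e+00, -3.77881412e-02]), 'joint_velocities': array([ 0.00023805, -0.00299477, -0.00047686, -0.00026168, -0.000862  ,
       -0.00043051]), 'tau': array([ 6.38382280e-04, -7.22898316e+01, -6.23870301e+01,  7.80947646e-02,
        2.27234670e-02, -7.08844004e-05]), 'eef_pos': array([ 0.19220168, -0.64688088,  0.2179983 ]), 'tcp_rot': array([-4.78526669e-04,  9.89591686e-01,  1.43902964e-01, -5.54203460e-05]), 'contact_force': array([ 0.65686426,  0.62651886, -0.20981755]), 'wrist_torque': array([ 0.0002778 ,  0.01185253, -0.0222976 ]), 'gripper_force': 0.0, 'width': 0.09331098980222582}
```

View pics/scene0.png

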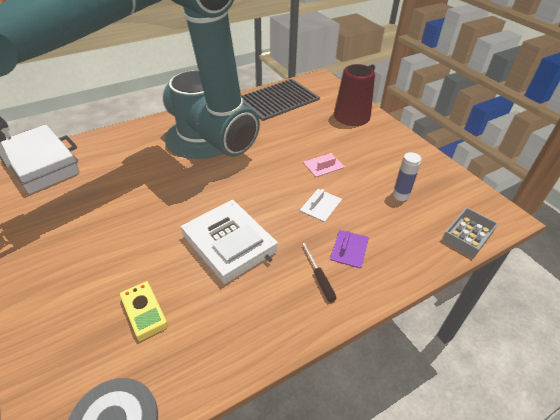

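View pics/side0.png

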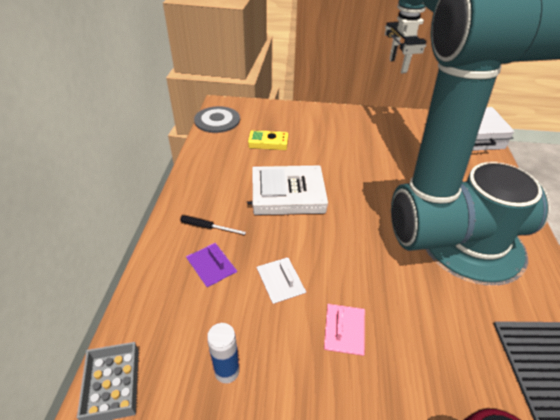

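The scene view shows the white strip at about (321,204) and the housing at (229,240). In the side view they are at (281,280) and (289,188). The pink and purple look-alikes are separate from them. Next I'll get rough positions and the wrist camera mount.

```bash
python3 - <<'E'
from h import *
np.set_printoptions(precision=4,suppress=True)
from scipy.spatial.transform import Rotation as R
for n,s in(('scene',(321,204)),('side',(281,280))):
    im=cv2.imread(f'pics/{n}0.png'); hsv=cv2.cvtColor(im,cv2.COLOR_BGR2HSV)
    m=((hsv[...,1]<60)&(hsv[...,2]>120)).astype(np.uint8); x,y=s
    w=np.zeros_like(m); w[y-32:y+32,x-32:x+32]=m[y-32:y+32,x-32:x+32]
    cs,_=cv2.findContours(w,0,2); k=max(cs,key=cv2.contourArea)
    b=cv2.boxPoints(cv2.minAreaRect(k)); c=ctrl.calibration(n)
    q=cv2.approxPolyDP(k,5,True)[:,0]
    print(n,q.tolist(),[ray(c,p,.005)[:2] for p in q])
print('housing',ray(ctrl.calibration('scene'),(229,240),.05),ray(ctrl.calibration('side'),(287,184),.05))
s=ctrl.get_state(); c=ctrl.calibration('wrist'); w,x,y,z=s['tcp_rot']; Rt=R.from_quat([x,y,z,w]).as_matrix()
print(Rt); print('cam in tool',Rt.T@(c['T'][:3,3]-s['eef_pos'])); print(Rt.T@c['T'][:3,:3]); print(c['K'])
E
```

```text
scene [[317, 189], [300, 210], [324, 221], [341, 199]] [array([0.4721, 0.217 ]), array([0.528 , 0.1151]), array([0.6042, 0.154 ]), array([0.5501, 0.2581])]
side [[288, 258], [257, 267], [272, 302], [305, 292]] [array([0.5217, 0.1209]), array([0.6011, 0.1607]), array([0.5493, 0.2641]), array([0.4697, 0.2257])]
housing [ 0.5684 -0.1458  0.05  ] [ 0.5478 -0.1344  0.05  ]
[[ 0.9586  0.2848 -0.0002]
 [ 0.2848 -0.9586  0.0009]
 [ 0.     -0.001  -1.    ]]
cam in tool [ 0.0827 -0.0003 -0.1656]
[[ 0.0003  0.954   0.2997]
 [ 1.     -0.0003  0.0002]
 [ 0.0003  0.2997 -0.954 ]]
[[300.0302   0.     275.1974]
 [  0.     300.0302 213.7112]
 [  0.       0.       1.    ]]
```

Call:
servo_tool(targets=[{"grip":-1,"translation":[0.4,-0.32,-0.06],"twist":[0,0,-0.8]},{"grip":-1,"translation":[0.9,-0.7,-0.06],"twist":[0,0,-1]},{"grip":-1,"translation":[0.9,-0.7,-0.06],"twist":[0,0,-1]},{"grip":-1,"translation":[0.9,-0.7,-0.06],"twist":[0,0,-1]},{"grip":-1,"translation":[0.9,-0.7,-0.06],"twist":[0,0,-1]},{"grip":-1,"translation":[0.9,-0.7,-0.06],"twist":[0,0,-1]},{"grip":-1,"translation":[0.9,-0.7,-0.06],"twist":[0,0,-1]},{"grip":-1,"translation":[0.9,-0.7,-0.06],"twist":[0,0,-1]},{"grip":-1,"translation":[0.9,-0.7,-0.06],"twist":[0,0,-1]},{"grip":-1,"translation":[0.9,-0.7,-0.06],"twist":[0,0,-1]},{"grip":-1,"translation":[0.9,-0.7,-0.06],"twist":[0,0,-1]},{"grip":-1,"translation":[0.9,-0.7,-0.06],"twist":[0,0,-1]}])

```text
t: 1.3
eef_pos: [0.5254, -0.1802, 0.2485]
tcp_rot: [-0.0, 0.923, 0.385, 0.0]
contact_force: [-0.3, -0.3, 0.1]
width: 0.093
gripper_force: 0.0
```

```bash
python3 - <<'E'
from h import *
c=ctrl.calibration('wrist'); im=snap('wrist','w1'); np.savez('w1.npz',K=c['K'],T=c['T'])
E
```

```text
(no output)
```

View pics/w1.png

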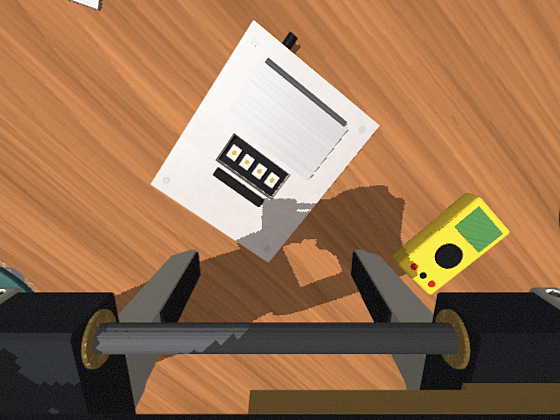

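The wrist view shows the deck corners at roughly (253,20), (379,125), (268,262) and (151,183). The bay is at (250,165), the black pad bar at (238,187), and the steel plate spans about (240,95) to (345,130) with the dark hinge bar behind it.

```bash
cat > hous.py <<'E'
from h import *
np.set_printoptions(precision=4,suppress=True)
im=cv2.imread('pics/w1.png'); c=np.load('w1.npz'); g=cv2.cvtColor(im,cv2.COLOR_BGR2GRAY)
C0=np.array([[253,20],[379,125],[268,262],[151,183]],float)
# edge points by max gradient of saturation across each side, then line fits
S=cv2.GaussianBlur(cv2.cvtColor(im,cv2.COLOR_BGR2HSV)[...,1].astype(np.float32),(3,3),0)
L=[]
for i in range(4):
    a,b=C0[i],C0[(i+1)%4]; d=(b-a)/np.linalg.norm(b-a); n=np.array([d[1],-d[0]]); P=[]
    for t in np.linspace(.08,.92,40):
        o=a+(b-a)*t; s=np.arange(-8,8.1,.5); q=o+s[:,None]*n
        v=cv2.remap(S,q[:,0].astype(np.float32),q[:,1].astype(np.float32),1).ravel()
        k=np.argmax(abs(np.gradient(v))); P.append(o+s[k]*n)
    P=np.array(P,np.float32)
    vx,vy,x,y=cv2.fitLine(P,cv2.DIST_HUBER,0,.01,.01).ravel(); L.append(np.cross([x,y,1],[x+vx,y+vy,1]))
    print('side',i,np.median(abs((P-[x,y])@[-vy,vx])))
cor=[]
for i in range(4):
    p=np.cross(L[i-1],L[i]); cor.append(p[:2]/p[2])
print(np.array(cor)); W=np.array([ray(c,p,.05)[:2] for p in cor]); print(W)
for i in range(4): print(np.linalg.norm(W[i]-W[(i+1)%4]))
ctr=W.mean(0); ex=(W[0]+W[1]-W[2]-W[3]); ex/=np.linalg.norm(ex)
ey=(W[0]+W[3]-W[1]-W[2]); print('ctr',ctr,'yaw x',np.arctan2(ex[1],ex[0]),'from y',np.arctan2(-ey[0],ey[1]))
E
python3 hous.py; python3 - <<'E'
import cv2
im=cv2.imread('pics/w1.png'); cv2.imwrite('pics/w1c.png',cv2.resize(im[10:270,140:390],None,fx=2.3,fy=2.3,interpolation=3))
E
```

```text
side 0 7.798351e-06
side 1 9.706331e-06
side 2 0.13048172
side 3 3.8146973e-06
[[252.8802  19.2493]
 [379.6986 124.9314]
 [268.1599 262.5975]
 [149.8716 183.8601]]
[[ 0.6374 -0.0318]
 [ 0.6654 -0.2101]
 [ 0.4478 -0.2439]
 [ 0.4198 -0.0656]]
0.18044908628330766
0.2201979553786021
0.1805203775048155
0.22016085005481992
ctr [ 0.5426 -0.1378] yaw x 0.1541678760106729 from y 0.15575697676081077
```

View pics/w1c.png

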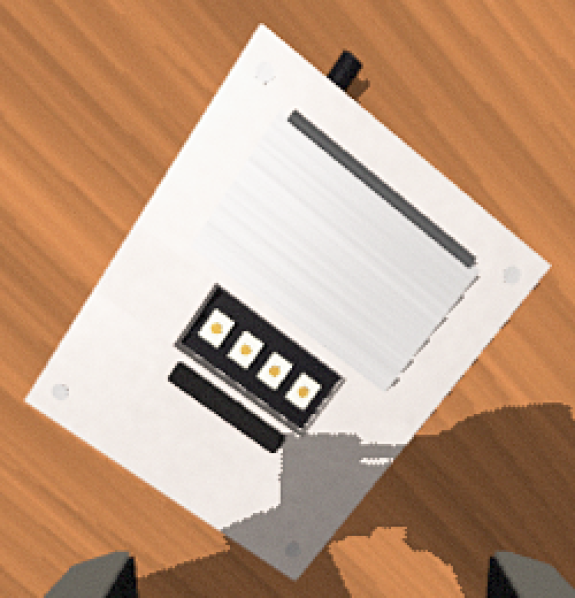

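The deck measures 220.2 x 180.5 mm, which matches the 220 x 180 mm given, so the housing centre is (0.5426, -0.1378) with yaw 0.155. Next is the strip.

Call:
servo_tool(targets=[{"grip":-1,"translation":[0.54,-0.5,0.06],"twist":[0,0,-1]},{"grip":-1,"translation":[0.54,-0.5,0.06],"twist":[0,0,-1]},{"grip":-1,"translation":[0.54,-0.5,0.06],"twist":[0,0,-1]},{"grip":-1,"translation":[0.54,-0.5,0.06],"twist":[0,0,-1]},{"grip":-1,"translation":[0.54,-0.5,0.06],"twist":[0,0,-1]},{"grip":-1,"translation":[0.54,-0.5,0.06],"twist":[0,0,-1]},{"grip":-1,"translation":[0.54,-0.5,0.06],"twist":[0,0,-1]},{"grip":-1,"translation":[0.54,-0.5,0.06],"twist":[0,0,-1]},{"grip":-1,"translation":[0.54,-0.5,0.06],"twist":[0,0,-1]},{"grip":-1,"translation":[0.54,-0.5,0.06],"twist":[0,0,-1]}])

```text
t: 2.35
eef_pos: [0.5367, 0.1841, 0.2184]
tcp_rot: [0.0, 0.799, 0.601, -0.0]
contact_force: [0.1, -0.8, -0.5]
width: 0.093
gripper_force: 0.0
```

Call:
servo_tool(targets=[{"grip":-1,"translation":[0,0,0],"twist":[0,0,-1]},{"grip":-1,"translation":[0,0,0],"twist":[0,0,-1]},{"grip":-1,"translation":[0,0,0],"twist":[0,0,-1]},{"grip":-1,"translation":[0,0,0],"twist":[0,0,-1]},{"grip":-1,"translation":[0,0,0],"twist":[0,0,-1]},{"grip":-1,"translation":[0,0,0],"twist":[0,0,-1]}])

```text
t: 2.95
eef_pos: [0.537, 0.1833, 0.2188]
tcp_rot: [0.0, 0.627, 0.779, 0.0]
contact_force: [-0.3, 0.7, 1.1]
width: 0.0927
gripper_force: 0.0
```

```bash
python3 - <<'E'
from h import *
c=ctrl.calibration('wrist'); im=snap('wrist','w2'); np.savez('w2.npz',K=c['K'],T=c['T'])
E
```

```text
(no output)
```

View pics/w2.png

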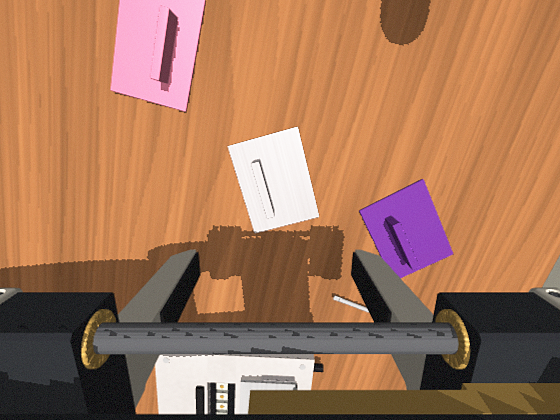

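The strip corners are at about (228,146), (298,127), (319,216) and (257,232). The rib is at (263,189), left of centre, so strip +x points to the right in this image.

```bash
sed -e 's/w1/w2/g' -e 's/C0=.*/C0=np.array([[298,127],[319,216],[257,232],[228,146]],float)/' -e 's/,\.05)/,.005)/' hous.py > str.py; sed -i 's/^ey=(W\[0\]+W\[3\]-W\[1\]-W\[2\])/ey=W[0]+W[3]-W[1]-W[2]/' str.py
cat >> str.py <<'E'
from scipy.spatial.transform import Rotation as R
yaw=np.arctan2(ex[1],ex[0]); print('rib ctr',ctr-.015*ex,'seen',ray(c,(263,189),.035)[:2])
s=ctrl.get_state();w,x,y,z=s['tcp_rot'];Rt=R.from_quat([x,y,z,w]).as_matrix()
t=np.r_[ctr-.015*ex,.007]; print(s['eef_pos'],'shift',Rt.T@(t-s['eef_pos'])/.5,'tool y yaw',np.arctan2(Rt[1,1],Rt[0,1]),'twist',-(yaw-np.arctan2(Rt[1,1],Rt[0,1]))/.5)
E
python3 str.py
```

```text
side 0 0.13164282
side 1 4.194092e-06
side 2 0.17379603
side 3 0.047621034
[[297.605  125.9952]
 [319.0759 216.4969]
 [254.0653 233.2736]
 [226.706  145.3895]]
[[0.5459 0.2638]
 [0.6009 0.1577]
 [0.5211 0.1158]
 [0.4656 0.2227]]
0.11954655482520431
0.09010053378402705
0.12043493920677724
0.09016962189843526
ctr [0.5334 0.19  ] yaw x 0.4782425922591907 from y 0.4784962608437158
rib ctr [0.5201 0.1831] seen [0.5204 0.1852]
[0.5369 0.1835 0.2188] shift [ 0.0064 -0.0332  0.4236] tool y yaw 0.2151341451596646 twist -0.5262168941990522
```

Call:
servo_tool(targets=[{"grip":-1,"translation":[0.006,-0.033,0.1],"twist":[0,0,-0.526]},{"grip":-1,"translation":[0.006,-0.033,0.2],"twist":[0,0,-0.526]},{"grip":-1,"translation":[0.006,-0.033,0.3],"twist":[0,0,-0.526]},{"grip":-1,"translation":[0.006,-0.033,0.36],"twist":[0,0,-0.526]},{"grip":-1,"translation":[0.006,-0.033,0.4],"twist":[0,0,-0.526]},{"grip":-1,"translation":[0.006,-0.033,0.415],"twist":[0,0,-0.526]},{"grip":-1,"translation":[0.006,-0.033,0.422],"twist":[0,0,-0.526]},{"grip":-1,"translation":[0.006,-0.033,0.422],"twist":[0,0,-0.526]},{"grip":-1,"translation":[0.006,-0.033,0.422],"twist":[0,0,-0.526]}])

```text
t: 3.9
eef_pos: [0.5207, 0.1839, 0.009]
tcp_rot: [0.001, 0.518, 0.855, 0.001]
contact_force: [-0.2, -1.0, 0.9]
width: 0.0931
gripper_force: 0.0
```

Call:
servo_tool(targets=[{"grip":1,"translation":[0,0,0],"twist":[0,0,0]},{"grip":1,"translation":[0,0,0],"twist":[0,0,0]},{"grip":1,"translation":[0,0,0],"twist":[0,0,0]},{"grip":1,"translation":[0,0,0],"twist":[0,0,0]},{"grip":1,"translation":[0,0,0],"twist":[0,0,0]},{"grip":1,"translation":[0,0,0],"twist":[0,0,0]},{"grip":1,"translation":[0,0,0],"twist":[0,0,0]},{"grip":1,"translation":[0,0,0],"twist":[0,0,0]},{"grip":1,"translation":[0,0,0],"twist":[0,0,0]},{"grip":1,"translation":[0,0,0],"twist":[0,0,0]},{"grip":1,"translation":[0,0,0],"twist":[0,0,0]},{"grip":1,"translation":[0,0,0],"twist":[0,0,0]}], squeeze=45)

```text
t: 5.1
eef_pos: [0.5201, 0.1837, 0.0077]
tcp_rot: [0.0, 0.518, 0.855, 0.0]
contact_force: [1.2, 0.1, -0.7]
width: 0.0096
gripper_force: 45.0
```

Call:
servo_tool(targets=[{"grip":1,"translation":[0,0,-0.04],"twist":[0,0,0]},{"grip":1,"translation":[0,0,-0.12],"twist":[0,0,0]},{"grip":1,"translation":[-0.03,-0.02,-0.2],"twist":[0,0,0.05]},{"grip":1,"translation":[-0.09,-0.068,-0.24],"twist":[0,0,0.12]},{"grip":1,"translation":[-0.16,-0.12,-0.24],"twist":[0,0,0.2]},{"grip":1,"translation":[-0.23,-0.173,-0.24],"twist":[0,0,0.28]},{"grip":1,"translation":[-0.3,-0.226,-0.24],"twist":[0,0,0.36]},{"grip":1,"translation":[-0.37,-0.279,-0.24],"twist":[0,0,0.44]},{"grip":1,"translation":[-0.44,-0.332,-0.24],"twist":[0,0,0.52]},{"grip":1,"translation":[-0.5,-0.377,-0.24],"twist":[0,0,0.6]},{"grip":1,"translation":[-0.541,-0.408,-0.24],"twist":[0,0,0.646]},{"grip":1,"translation":[-0.541,-0.408,-0.24],"twist":[0,0,0.646]}])

```text
t: 6.3
eef_pos: [0.4636, -0.153, 0.1275]
tcp_rot: [-0.0, 0.651, 0.759, -0.0]
contact_force: [-1.3, 0.4, -2.2]
width: 0.0098
gripper_force: 45.0
```

Call:
servo_tool(targets=[{"grip":1,"translation":[0,0,0],"twist":[0,0,0]},{"grip":1,"translation":[0,0,0],"twist":[0,0,0]}])

```text
t: 6.5
eef_pos: [0.4644, -0.1498, 0.1275]
tcp_rot: [-0.0, 0.649, 0.761, 0.0]
contact_force: [-0.1, -0.2, -1.3]
width: 0.01
gripper_force: 45.0
```

```bash
python3 - <<'E'
from h import *
print(ctrl.get_state()['eef_pos'])
c=ctrl.calibration('wrist'); im=snap('wrist','w3'); np.savez('w3.npz',K=c['K'],T=c['T'])
E
```

```text
[ 0.46438957 -0.14981988  0.12751122]
```

View pics/w3.png

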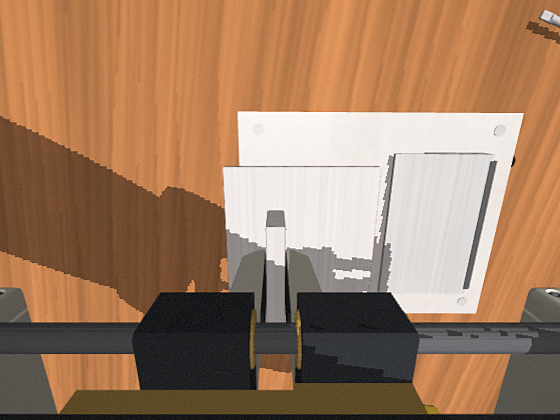

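The held strip's +y corners are at (223,167) and (380,166). The plate's +y corners are at (391,153) and (494,153), and the deck's +y edge runs from (238,112) to (523,113). I'll express these in the housing frame.

```bash
python3 - <<'E'
from h import *
np.set_printoptions(precision=4,suppress=True)
c=np.load('w3.npz'); g=cv2.cvtColor(cv2.imread('pics/w3.png'),cv2.COLOR_BGR2GRAY)
yaw=.155; ex=np.array([np.cos(yaw),np.sin(yaw)]); ey=np.array([-ex[1],ex[0]]); o=np.array([.5426,-.1378])
def H(uv,z): p=ray(c,uv,z)[:2]-o; return np.array([p@ex,p@ey])
ps=np.array([[223,167],[380,166],[391,153],[494,153],[238,112],[523,113]],np.float32).reshape(-1,1,2)
ps=cv2.cornerSubPix(g,ps.copy(),(4,4),(-1,-1),(3,50,.01))[:,0]; print(ps)
for n,p,z in zip(['strip -x+y','strip tuck+y','lip+y','hinge+y','deck-x+y','deck+x+y'],ps,[.125,.125,.064,.064,.05,.05]): print(n,H(p,z))
E
```

```text
[[222.4363 166.6774]
 [379.0159 166.0589]
 [394.6095 153.6013]
 [494.1119 154.5166]
 [237.2237 110.9577]
 [523.2883 112.6745]]
strip -x+y [-0.11    0.0589]
strip tuck+y [-0.0224  0.0596]
lip+y [0.0093 0.0601]
hinge+y [0.0843 0.0598]
deck-x+y [-0.1098  0.0904]
deck+x+y [0.1097 0.09  ]
```

Call:
servo_tool(targets=[{"grip":1,"translation":[0.001,0.01,0.02],"twist":[0.1,0,0.01]},{"grip":1,"translation":[0.001,0.022,0.05],"twist":[0.2,0,0.01]},{"grip":1,"translation":[0.001,0.022,0.08],"twist":[0.2,0,0.01]},{"grip":1,"translation":[0.001,0.022,0.105],"twist":[0.2,0,0.01]},{"grip":1,"translation":[0.001,0.022,0.118],"twist":[0.2,0,0.01]},{"grip":1,"translation":[0.001,0.022,0.124],"twist":[0.2,0,0.01]},{"grip":1,"translation":[0.001,0.022,0.124],"twist":[0.2,0,0.01]},{"grip":1,"translation":[0.001,0.022,0.124],"twist":[0.2,0,0.01]}])

```text
t: 7.35
eef_pos: [0.4754, -0.1484, 0.0664]
tcp_rot: [-0.032, 0.65, 0.758, -0.038]
contact_force: [-0.1, -0.1, -2.2]
width: 0.0097
gripper_force: 45.0
```

```bash
python3 - <<'E'
from h import *
s=ctrl.get_state(); print(s['eef_pos'],s['contact_force'],s['wrist_torque'])
p=s['eef_pos'][:2]-[.5426,-.1378]; a=.155; print(p@[np.cos(a),np.sin(a)],p@[-np.sin(a),np.cos(a)])
c=ctrl.calibration('wrist'); w=snap('wrist','w4'); np.savez('w4.npz',K=c['K'],T=c['T']); b=snap('side','s4')
def up(im,x0,y0,x1,y1): return cv2.resize(im[y0:y1,x0:x1,::-1],(390,330),interpolation=3)
cv2.imwrite('pics/c4.png',np.hstack([up(w,200,80,530,360),up(b,240,140,340,225)]))
E
```

```text
[ 0.47536188 -0.14842664  0.06642263] [-0.123071   -0.14755882 -2.20197168] [ 0.04285461 -0.14223921  0.07283978]
-0.06807258070676832 -0.00011901371332513698
```

View pics/c4.png

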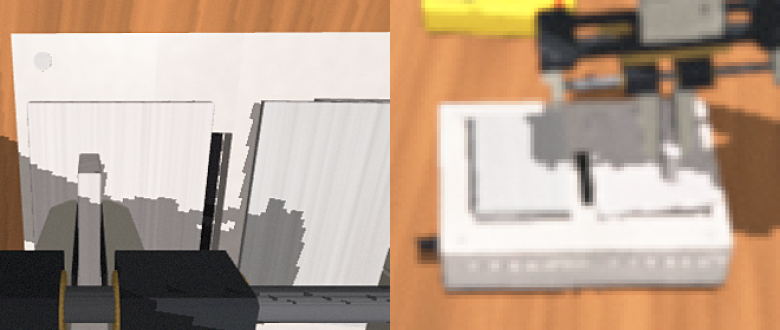

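The strip edge, at crop x≈213, is in line with and just before the lip, at crop x≈262. The near sides line up too. I'll check the remaining distance.

```bash
python3 - <<'E'
from h import *
c=np.load('w4.npz'); g=cv2.cvtColor(cv2.imread('pics/w4.png'),cv2.COLOR_BGR2GRAY)
a=.155; ex=np.array([np.cos(a),np.sin(a)]); ey=np.array([-ex[1],ex[0]]); o=np.array([.5426,-.1378])
ps=np.array([[380.2,165.7],[225,165.7],[421.7,165.7]],np.float32).reshape(-1,1,2)
ps=cv2.cornerSubPix(g,ps.copy(),(4,4),(-1,-1),(3,50,.01))[:,0]
for p,z in zip(ps,[.0577,.0667,.064]):
    q=ray(c,p,z)[:2]-o; print(p,q@ex,q@ey)
E
```

```text
[379.2149  166.05965] -0.011324452130293079 0.058824514509182246
[223.47987 166.24602] -0.09809181052519672 0.05893778353621209
[422.34628 165.17703] 0.009431832350454071 0.06048365381170136
```

Call:
servo_tool(targets=[{"grip":1,"translation":[0.0016,0,0.003],"twist":[0,0,0]},{"grip":1,"translation":[0.0016,0.01,0.002],"twist":[0,0,0]},{"grip":1,"translation":[0.0016,0.02,0.001],"twist":[0,0,0]},{"grip":1,"translation":[0.0016,0.03,0.0],"twist":[0,0,0]},{"grip":1,"translation":[0.0016,0.037,-0.001],"twist":[0,0,0]},{"grip":1,"translation":[0.0016,0.044,-0.0015],"twist":[0,0,0]},{"grip":1,"translation":[0.0016,0.044,-0.0015],"twist":[0,0,0]}])

```text
t: 8.15
eef_pos: [0.4973, -0.144, 0.0641]
tcp_rot: [-0.032, 0.65, 0.758, -0.038]
contact_force: [3.0, 1.1, 0.3]
width: 0.0099
gripper_force: 45.0
```

Call:
servo_tool(targets=[{"grip":1,"translation":[0,0,-0.0016],"twist":[0,0,0]},{"grip":1,"translation":[0,0.006,-0.002],"twist":[0,0,0]},{"grip":1,"translation":[0,0.013,-0.003],"twist":[0,0,0]},{"grip":1,"translation":[0,0.02,-0.0035],"twist":[0,0,0]},{"grip":1,"translation":[0,0.0256,-0.004],"twist":[0,0,0]},{"grip":1,"translation":[0,0.0256,-0.004],"twist":[0,0,0]},{"grip":1,"translation":[0,0.0256,-0.004],"twist":[0,0,0]}])

```text
t: 8.85
eef_pos: [0.5095, -0.1421, 0.0648]
tcp_rot: [-0.033, 0.65, 0.758, -0.038]
contact_force: [-0.2, -0.2, -1.9]
width: 0.0097
gripper_force: 45.0
```

```bash
python3 - <<'E'
from h import *
s=ctrl.get_state(); print(s['eef_pos'],s['contact_force'],s['wrist_torque'])
p=s['eef_pos'][:2]-[.5426,-.1378]; a=.155; print(p@[np.cos(a),np.sin(a)],p@[-np.sin(a),np.cos(a)])
c=ctrl.calibration('wrist'); w=snap('wrist','w5'); np.savez('w5.npz',K=c['K'],T=c['T'])
cv2.imwrite('pics/c5.png',cv2.resize(w[100:300,200:480,::-1],None,fx=2.7,fy=2.7,interpolation=3))
E
```

```text
[ 0.5094948  -0.14212273  0.06482371] [-0.16700896 -0.18233645 -1.90444833] [-0.02832108 -0.14013142 -0.04778393]
-0.03337566407941513 0.0008398804498871605
```

View pics/c5.png

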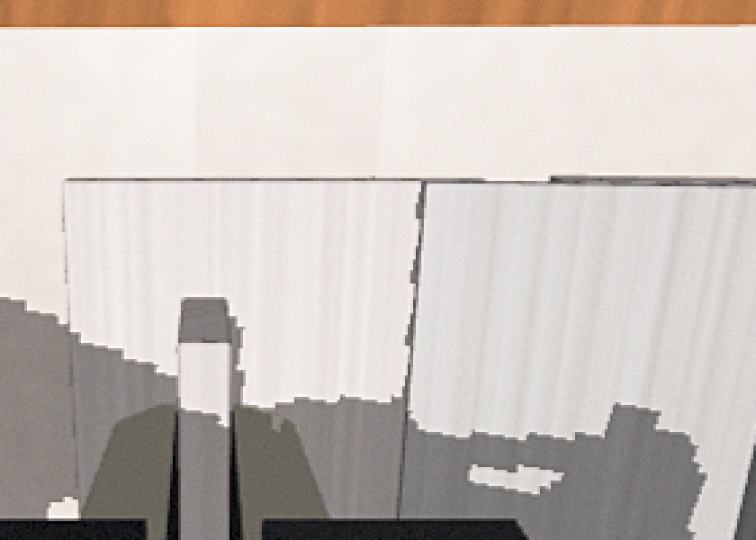

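```bash
python3 - <<'E'
from h import *
c=np.load('w5.npz')
a=.155; ex=np.array([np.cos(a),np.sin(a)]); ey=np.array([-ex[1],ex[0]]); o=np.array([.5426,-.1378])
for n,p,z in [('strip-x+y',(224.6,166.5),.0652),('strip near lip',(354,166.5),.058),('lip+y',(357,167.7),.064),('deck edge',(340,109.8),.05)]:
    q=ray(c,p,z)[:2]-o; print(n,q@ex,q@ey)
E
```

```text
strip-x+y -0.06275126991690803 0.05977981510824797
strip near lip 0.0092446747222537 0.05967944014834003
lip+y 0.0099405579145193 0.059928378809947024
deck edge 0.00048695655516650443 0.08992252645707378
```

Call:
servo_tool(targets=[{"grip":1,"translation":[0,0,0.004],"twist":[-0.05,0,0]},{"grip":1,"translation":[0,-0.0004,0.0075],"twist":[-0.1,0,0]},{"grip":1,"translation":[0,-0.0006,0.011],"twist":[-0.15,0,0]},{"grip":1,"translation":[0,-0.0008,0.0144],"twist":[-0.2,0,0]},{"grip":1,"translation":[0,-0.0008,0.0144],"twist":[-0.2,0,0]},{"grip":1,"translation":[0,-0.0008,0.0144],"twist":[-0.2,0,0]},{"grip":1,"translation":[0,-0.0008,0.0144],"twist":[-0.2,0,0]}])

```text
t: 9.6
eef_pos: [0.5085, -0.1424, 0.0584]
tcp_rot: [0.001, 0.651, 0.759, 0.001]
contact_force: [1.3, 1.7, 5.4]
width: 0.0099
gripper_force: 45.0
```

Call:
servo_tool(targets=[{"grip":1,"translation":[0,0,0.001],"twist":[0,0,0]},{"grip":1,"translation":[0,0,0.002],"twist":[0,0,0]},{"grip":1,"translation":[0,0,0.002],"twist":[0,0,0]},{"grip":1,"translation":[0,0,0.002],"twist":[0,0,0]}])

```text
t: 10.0
eef_pos: [0.5086, -0.1424, 0.0576]
tcp_rot: [0.001, 0.651, 0.759, 0.001]
contact_force: [-0.2, 2.4, 9.9]
width: 0.0099
gripper_force: 45.0
```

Call:
servo_tool(targets=[{"grip":1,"translation":[0,0,0.001],"twist":[0,0,0]},{"grip":1,"translation":[0,0,0.002],"twist":[0,0,0]},{"grip":1,"translation":[0,0,0.002],"twist":[0,0,0]},{"grip":1,"translation":[0,0,0.002],"twist":[0,0,0]}])

```text
t: 10.4
eef_pos: [0.5086, -0.1424, 0.0576]
tcp_rot: [0.001, 0.651, 0.759, 0.001]
contact_force: [-6.4, 4.4, 21.6]
width: 0.0096
gripper_force: 45.0
```

```bash
python3 - <<'E'
from h import *
s=ctrl.get_state(); print(s['eef_pos'],s['contact_force'],s['wrist_torque'],s['tcp_rot'])
c=ctrl.calibration('wrist'); w=snap('wrist','w6'); np.savez('w6.npz',K=c['K'],T=c['T'])
b=snap('side','s6')
cv2.imwrite('pics/c6.png',np.hstack([cv2.resize(w[140:280,210:410,::-1],(500,350),interpolation=3),cv2.resize(b[150:230,240:305,::-1],(284,350),interpolation=3)]))
E
```

```text
[ 0.50857546 -0.14240803  0.05762941] [-6.36905495  4.37204592 21.61325572] [0.73727783 1.26921745 0.02288278] [9.85839380e-04 6.51019725e-01 7.59059946e-01 5.86295997e-04]
```

View pics/c6.png

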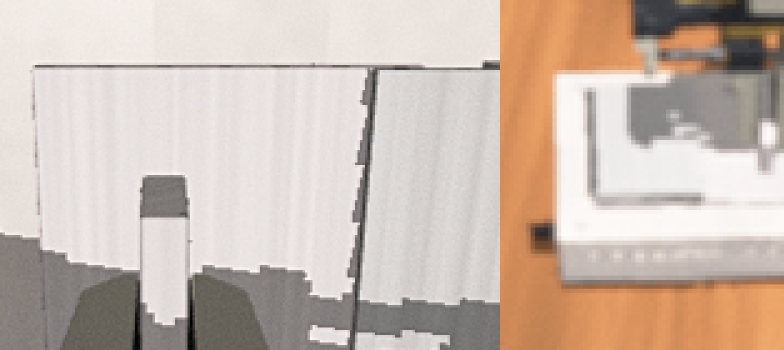

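The strip is under the plate, sides flush, and pressing harder no longer lowers it, so it is on the deck. Last check is the lap and flatness from its rear corner.

```bash
python3 - <<'E'
from h import *
c=np.load('w6.npz')
a=.155; ex=np.array([np.cos(a),np.sin(a)]); ey=np.array([-ex[1],ex[0]]); o=np.array([.5426,-.1378])
for n,p,z in [('strip-x+y',(224.4,166.4),.055),('strip near lip',(355,166.4),.055),('lip+y',(359.5,167.4),.064)]:
    q=ray(c,p,z)[:2]-o; print(n,q@ex,q@ey)
E
```

```text
strip-x+y -0.06375776554414021 0.059675586886500695
strip near lip 0.009333465514244204 0.059531040502184544
lip+y 0.00936322482808288 0.06033962812770974
```

```bash
python3 -c "
from cell import ctrl
print(ctrl.get_state()['contact_force']); print(ctrl.hand_in())"
```

```text
[-7.08768315  4.18312547 20.83008363]
the job is handed in; nothing more can be done
None
```

I handed the job in with the strip tucked under the plate, lapping about 16 mm by camera and arm readings. Its sides are within 1 mm of the plate's, and the arm is still pressing it onto the deck with about 21 N. I got no verdict back.

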